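# Wedge a block fast in the clamping board

### The job

Lay the short thick oak block flat on the wedge board, lengthwise in the bay between the sliding bar's pad and the end stop, and let go of it. Then push the thumb wedge by its thick end along the fence until it jams the bar and the block is held fast between pad and stop, and leave it jammed. A firm thumb push of about 20 N is enough and 40 N is too much: feel for the jam and do not ram the wedge, and leave the other loose things where they are.

Things in the scene. Friction and masses are not known exactly. Their poses are not given: they have to be found in the camera images.
- wedge_board: plywood clamping board fixed to the bench, 12 mm thick, 165 x 255 mm with an 80 mm wide tongue towards the robot. Origin: underside, on the bar's centre line. +x: the way the wedge is driven, roughly away from the robot; +y: the way the bar slides, to the left. x = 0 is the middle of the bay, the bare board between pad and end stop, open at both x ends so that fingers have room.
- bar: steel sliding bar, 24 mm high, between cheeks under a strap (30 mm above the board). Origin: underside, 0.5 mm above the board, on its centre line; axes as the board's. Slides along +y, 0 to 2 mm from the board's origin at the start, at most 30, friction 1.5 N, no spring back. Its ramped shoe, y = -66 mm - x/4 for x -75 to +22 mm, faces a straight fence bolted to the board on the -y side.
- pad (a point): middle of the foot of the bar's pad, the steel face 52 mm wide and 24 mm high that presses on the block's end, 10 mm ahead of the bar's origin. Springs behind it give up to 2 mm (5 N, then 4 N per mm) before the wedge is jammed solid.
- end_stop: wooden stop bolted across the board, 90 mm along x, 20 thick, 28 high, bolts on top to 35 mm. Origin: on the board's top, middle of the face that looks at the block; +y points away from the block. Its place along the board differs between starts: the bay from pad to stop is 88 to 96 mm long.
- thumb_wedge: loose waxed wedge on the tongue, nose between fence and shoe: 130 mm long, 26 high, 45 wide at the thick end, 12 at the nose, 0.1 kg. Origin: underside, middle of the thick end; +x to the nose; ramp 1:4 on +y. The thick end is an upright heel 14 mm high, cut back above. It slides along the board's +x and jams after 30 to 95 mm: the fence is set 6 mm nearer or farther each time, so feel for it.
- oak_block: the workpiece: plain hardwood packing block 42 x 84 x 30 mm (x, y, z), the shorter and thicker of the two loose wooden blocks, about 0.07 kg, lying flat on the bench. Origin: centre of the underside; +y along its length. It goes into the bay with its length along the board's y, either way round.
- pine_block: bystander: longer, thinner pine block 50 x 110 x 22 mm, too long for the bay. Origin: centre of the underside.
- spool_jute: bystander: spool of twine 48 mm across, 50 mm high, standing. Origin: centre of the underside.
- tape_measure: bystander: tape measure 38 x 80 x 61 mm. Origin: centre of the underside.
- pliers_red: bystander: pliers with red handles 57 x 170 x 14 mm, lying. Origin: centre of the underside.
- masking_tape: bystander: roll of tape 72 mm across, 22 mm high, lying. Origin: centre of the underside.
- button_press: obstacle, fixed: tall hand press between the two work areas, base 170 x 110 mm, origin 28 mm from the base's robot-side edge, body 0.22 m high; its lever leans from the top towards the robot to about 120 mm in front of the origin, knob about 0.34 m up. Pass it on the robot's side. A vice up to 100 mm high stands at the bench's front edge, to its right.
Mind the look-alikes: they are no part of the job. What is shaped like the oak_block but pink is not meant.

How it is judged:
By the outcome, as a careful person would: the job done as asked, in the order asked, and still so for the second after the job is handed in, with the robot touching nothing.
It also fails if it takes over 61 s, if anything falls off the work surface, if the arm or the gripper's body presses on something with over 40 N, if the wrist force passes 120 N, or if a joint passes its speed limit or range.

### The arm

A 7-joint arm with a two-finger parallel gripper is mounted at the origin on a cart in front of the work surface, level with it; the furniture and walls round the work are solid. World frame = base frame: x ahead of the robot, y to its left, z up, the work surface at z = 0. Lengths are in mm, angles in rad, forces in N, time in s.
With the tool pointing down it reaches from about 400 to 875 mm from the base axis. Payload 6.5 kg.
Tool frame: the origin (TCP) lies on the centre line of the jaws, within the pads' length; the fingertips stand 11 mm ahead of it and the grasp point (between the pads) lies 8 mm behind it; z points along the fingers, y is the line along which they close (so a half turn about z gives the same grasp; the last joint's range is limited). The gripper opens to 88 mm and grips with 3 to 60 N. Pads are 18 mm wide; open, the fingers measure 123 mm over their backs; the gripper's body (75 mm by 187 mm) begins 45 mm behind the grasp point.
Start: joints at [-1.191, 0.536, -0.004, 1.538, 0.003, 1.067, -0.071], TCP at [280.261, 586.467, 249.716] pointing down, gripper open.
Joint ranges: [-2.7, 2.7], [-0.37, 2.16], [-1.27, 1.26], [0.24, 2.4], [-1.31, 4.45], [0.19, 1.91], [-2.76, 2.76]. Speed limits (rad/s): [2.39, 2.39, 3.14, 3.14, 3.14, 3.14, 3.14].

### API

Orientations are given as [roll, pitch, yaw] about the fixed x, y, z axes, in that order (R = Rz(yaw) Ry(pitch) Rx(roll)).
In Python, from plant import env gives the robot as it stands.
- The arm moves only by the tool carry_out, never from a script. Its argument "rows" is text: rows parted by semicolons, each of 6 numbers parted by spaces: the shift along the tool's x, y, z in mm, then the turn, a rotation vector about the tool's x, y, z in rad. A call has 1 to 10 rows; each row is the pose to reach, as a shift and turn from the pose commanded when the call began, along the tool's axes at that moment; what a row does not reach only later rows make up. A row lasts 1/10 s, in which the tool goes at most 50 mm and 8.59 degrees, less where a joint would pass 70% of its speed; a pose out of reach is approached as far as the arm can. A call with a gripper value outside its range is refused whole. "claw" is the finger opening in mm, from 0 to 88.1, set as the call begins (left out, the last holds). The fingers move at their own pace and stop on an object; "grip_force" is the grip in N (left out, the last holds). Time passes only in rows, so rows that repeat a pose let the fingers close. It gives the time, the measured TCP pose, the force, the opening and the grip force at its end, in the units of the state.
- env.observe(): the state, without advancing time (a new reading comes with each control period).
- env.grab_frame(name): name is "side" or "top"; returns (picture, depth): 400x640x3 uint8, red, green, blue; 400x640 float32, mm along the optical axis (not along the pixel's ray), 0 where there is no reading.
- env.camera_info(name): a dict with "fx", "fy", "cx", "cy" (pixels), "distortion" ([k1, k2, p1, p2, k3] as OpenCV has them; the pictures are not rectified), "world_to_cam" (4x4, takes a point from world to camera coordinates). Camera axes: x right, y down, z forward; pixel columns grow to the right and rows downward; lengths in mm; the calibration is good to about 2 mm. A picture is of the moment at which its call begins. camera_info takes no time and is no camera call.
- env.hand_in(): hands the job in; it is judged then, once.
Trained networks look in the newest picture that a camera, given by its name, has taken for a name from the list of things; names that differ only in an ending like _2 or _b are one class to them, and where a whole thing is asked for, a point or a joint stands for the part that bears it (a point fixed in the world has none). Each returns a list of dicts, best first, with "conf" (0 to 1); they miss things now and then, are a little off and sometimes report something else, mostly with a low value. They report only what shows in the picture. A call takes as long as a camera call. They do not tell look-alikes from the thing itself.
- env.silhouettes(camera, label): "region" (400x640 bool, what is visible of it) and "bbox" ([left, top, width, height] in pixels, round what is visible of it).
The state is a dict: "clock": time; "joint_pos": joint angles; "dq": joint speeds; "effort": joint torques, N m; "tool_pos": TCP position; "tcp_rot": TCP orientation; "force": force on the tool from outside, world axes, zero at the start; "torque": the same for the moment, N m; "grip_width": opening from 0.0 (shut) to 1.0 (fully open); "grip_force": force on a finger pad.
Only numpy, scipy, OpenCV 4.12 (cv2) and the standard library are available. Lean on these libraries where they do the work, as an engineer would, in place of code of your own. Each camera call takes 0.05 s, during which the arm holds its last target. There are 200 camera calls.

## Working session

There is one attempt and no reset: what is moved stays moved. The work goes in short steps, Python scripts to look and compute and a tool call to move; the robot and the scene stay as the last step left them, time stands still between calls to the robot, and variables do not carry over. Pictures are saved under pics/ and viewed, at most 10 in all, crops included, and the job is handed in when it is done.

Besides the shell and the picture viewer there is one more tool, called after ">>>" by a JSON object that holds its "name" and its "arguments", one argument or row to a line. carry_out: Moves the arm, as the interface text tells. Its arguments: {"type":"object","properties":{"rows":{"type":"string"},"claw":{"type":"number"},"grip_force":{"type":"number"}},"required":["rows"]}

```bash
mkdir -p pics; ls
cat > h.py <<'E'
import numpy as np, cv2
from plant import env
def pts(cam, depth, mask=None):
    """world points of every pixel, HxWx3"""
    i=env.camera_info(cam); K=np.array([[i['fx'],0,i['cx']],[0,i['fy'],i['cy']],[0,0,1.]])
    H,W=depth.shape; u,v=np.meshgrid(np.arange(W),np.arange(H))
    n=cv2.undistortPoints(np.stack([u,v],-1).reshape(-1,1,2).astype(float),K,np.array(i['distortion'],float)).reshape(H,W,2)
    c=np.dstack([n[...,0]*depth,n[...,1]*depth,depth])
    T=np.linalg.inv(np.array(i['world_to_cam']))
    p=c@T[:3,:3].T+T[:3,3]; p[depth<=0]=np.nan
    return p
def proj(cam,P):
    i=env.camera_info(cam); K=np.array([[i['fx'],0,i['cx']],[0,i['fy'],i['cy']],[0,0,1.]])
    T=np.array(i['world_to_cam'])
    return cv2.projectPoints(np.array(P,float).reshape(-1,3),cv2.Rodrigues(T[:3,:3])[0],T[:3,3],K,np.array(i['distortion'],float))[0].reshape(-1,2)
E
python3 - <<'E'
from h import *
for c in ['top','side']:
    rgb,d=env.grab_frame(c); cv2.imwrite(f'pics/{c}0.png',rgb[...,::-1]); np.save(f'{c}0.npy',d)
    P=pts(c,d)
    for l in ['wedge_board','bar','end_stop','thumb_wedge','oak_block','pine_block']:
        for r in env.silhouettes(c,l)[:3]:
            q=P[r['region']]; q=q[~np.isnan(q[:,0])]
            print(c,l,round(r['conf'],2),r['bbox'],r['region'].sum(),np.median(q,0).round() if len(q) else None, np.percentile(q[:,2],[10,90]).round() if len(q) else '')
print(env.observe())
E
```

```text
pics
top wedge_board 0.79 [180.6, 134.7, 91.2, 112.6] 4733 [558. 307.  12.] [ 9. 33.]
top bar 0.82 [221.6, 161.0, 30.7, 37.6] 405 [564. 280.  35.] [24. 39.]
top end_stop 0.73 [182.1, 149.2, 15.0, 33.1] 280 [594. 425.  38.] [21. 43.]
top thumb_wedge 0.92 [222.7, 193.6, 25.7, 45.9] 440 [427. 287.  37.] [31. 41.]
top oak_block 0.77 [358.1, 168.2, 18.5, 29.6] 417 [ 542. -102.   30.] [26. 33.]
top oak_block 0.71 [405.6, 214.1, 22.9, 25.3] 263 [ 421. -241.   21.] [13. 25.]
top oak_block 0.67 [397.4, 161.7, 28.5, 14.3] 445 [ 583. -237.   29.] [21. 32.]
top pine_block 0.58 [436.3, 189.4, 38.3, 20.3] 601 [ 498. -367.   22.] [18. 25.]
side wedge_board 0.8 [237.2, 172.2, 82.9, 41.2] 1378 [538. 272.  12.] [ 6. 36.]
side wedge_board 0.61 [357.0, 256.1, 22.8, 14.2] 219 [ 430. -242.   19.] [ 6. 23.]
side end_stop 0.58 [259.0, 166.5, 18.9, 16.2] 152 [594. 420.  32.] [19. 41.]
side end_stop 0.52 [359.1, 254.9, 24.2, 19.9] 295 [ 430. -244.   19.] [ 5. 23.]
side thumb_wedge 0.52 [243.3, 192.1, 32.0, 17.8] 337 [429. 277.  31.] [17. 39.]
side oak_block 0.66 [346.9, 218.9, 28.6, 21.2] 383 [ 532. -115.   2
[... 168 characters left out ...]
 5. 23.]
{'clock': 0.7, 'joint_pos': array([-1.19125015,  0.53633554, -0.00439535,  1.53790485,  0.00260261,
        1.06730576, -0.07120143]), 'dq': array([ 0.0006768 , -0.00082981, -0.0009715 , -0.00212848, -0.00056373,
        0.00078955,  0.00026651]), 'effort': array([-1.49123432e-03, -5.70764387e+01,  9.89579000e-01, -2.51883531e+01,
       -5.61811903e-02,  1.06441640e-02,  2.21988410e-05]), 'tool_pos': array([280.23537897, 586.48191201, 249.75584373]), 'tcp_rot': array([3.14153825e+00, 2.99333021e-05, 2.69587884e+00]), 'force': array([-1.19692261, -0.45368926,  0.55889642]), 'torque': array([-0.01799458, -0.03700005, -0.03841896]), 'grip_force': 0.0, 'grip_width': 1.0063231449223857}
```

Run:
```python
import cv2,numpy as np
a=cv2.imread('pics/top0.png')
l=cv2.resize(a[120:260,165:285],None,fx=4,fy=4,interpolation=cv2.INTER_CUBIC)
cv2.imwrite('pics/l.png',l)
r=cv2.resize(a[100:290,290:490],None,fx=3,fy=3,interpolation=cv2.INTER_CUBIC)
cv2.imwrite('pics/r.png',r)
```

```text
(no output)
```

View pics/l.png

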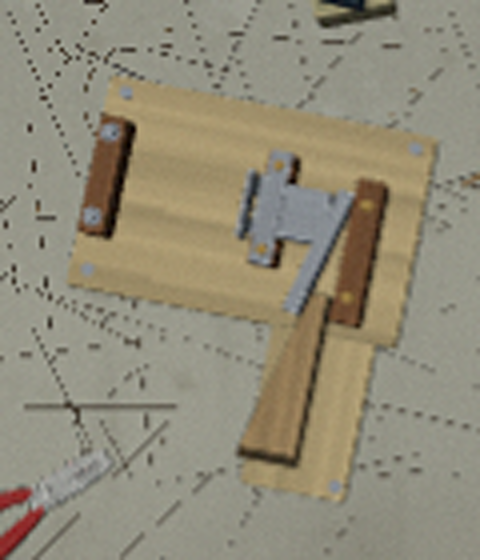

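View pics/r.png

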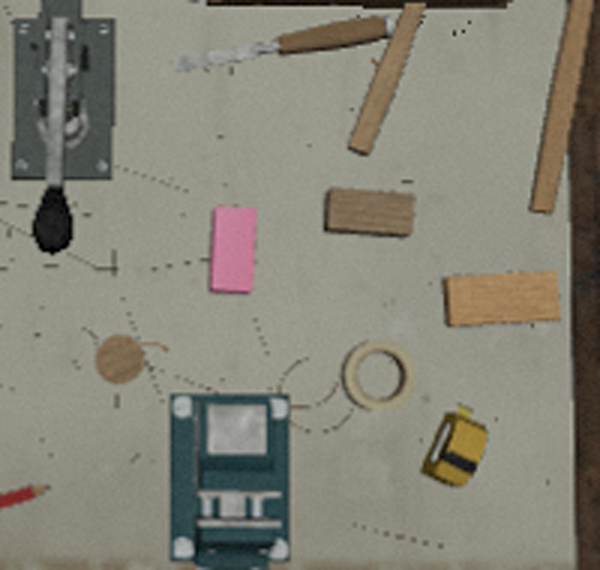

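View pics/side0.png

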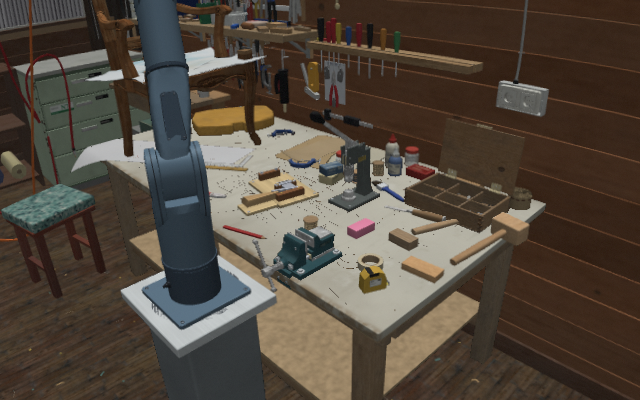

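```bash
cat >> h.py <<'E'
def rect(p):
    (c,s,a)=cv2.minAreaRect(p[:,:2].astype(np.float32)); b=cv2.boxPoints((c,s,a))
    e=[b[1]-b[0],b[2]-b[1]]; e=max(e,key=np.linalg.norm)
    return np.round(c,1),np.round(sorted(s),1),round(float(np.degrees(np.arctan2(e[1],e[0])))%180,1)
E
python3 - <<'E'
from h import *
d=np.load('top0.npy'); P=pts('top',d)
env.grab_frame('top')
def near(c,r,z0,z1):
    m=(abs(P[...,0]-c[0])<r)&(abs(P[...,1]-c[1])<r)&(P[...,2]>z0)&(P[...,2]<z1); return P[m]
for n,c,r,z0,z1 in [('oak',(583,-237),65,20,45),('pine',(498,-367),75,14,40),('stop',(594,425),60,30,60),('boardtop',(558,307),200,6,18),('wedge',(427,287),90,30,60)]:
    q=near(c,r,z0,z1); print(n,len(q),rect(q),np.median(q[:,2]).round(1))
for l in ['oak_block','wedge_board','thumb_wedge','end_stop']:
    for r in env.silhouettes('top',l)[:3]:
        q=P[r['region']]; q=q[~np.isnan(q[:,0])]; print(l,r['conf'],rect(q))
# board-frame map of heights at guess yaw
E
python3 - <<'E'
# rectified top view of the board area, 2px/mm at z=12 plane
from h import *
im=cv2.imread('pics/top0.png'); X=np.arange(720,360,-.6); Y=np.arange(460,180,-.6)
g=np.array([[(x,y,40) for y in Y] for x in X]); uv=proj('top',g).reshape(len(X),len(Y),2).astype(np.float32)
o=cv2.remap(im,uv[...,0],uv[...,1],cv2.INTER_CUBIC)
for x in range(380,720,20): cv2.line(o,(0,int((720-x)/.6)),(4 if x%100 else 12,int((720-x)/.6)),(0,0,255),1)
for y in range(200,460,20): cv2.line(o,(int((460-y)/.6),0),(int((460-y)/.6),4 if y%100 else 12),(0,0,255),1)
cv2.imwrite('pics/rect40.png',o); print(o.shape)
E
```

```text
oak 406 (array([ 583.8, -239.4]), array([43. , 85.3]), 85.6) 29.5
pine 612 (array([ 498.3, -371.7]), array([ 49.9, 110.7]), 93.9) 21.7
stop 229 (array([595.1, 428.9]), array([21.6, 88.7]), 168.8) 39.2
boardtop 4367 (array([558.4, 305.1]), array([396.1, 398.9]), 180.0) 12.0
wedge 545 (array([452.7, 277.8]), array([ 56.1, 147.5]), 163.9) 37.5
oak_block 0.84 (array([ 547.1, -103.5]), array([50. , 91.2]), 178.7)
oak_block 0.77 (array([ 586.5, -238.4]), array([49.1, 83.6]), 87.2)
wedge_board 0.69 (array([514.2, 332.2]), array([256.2, 288.7]), 169.4)
end_stop 0.57 (array([594.1, 428.9]), array([21.7, 86.9]), 169.4)
(600, 467, 3)
```

View pics/rect40.png

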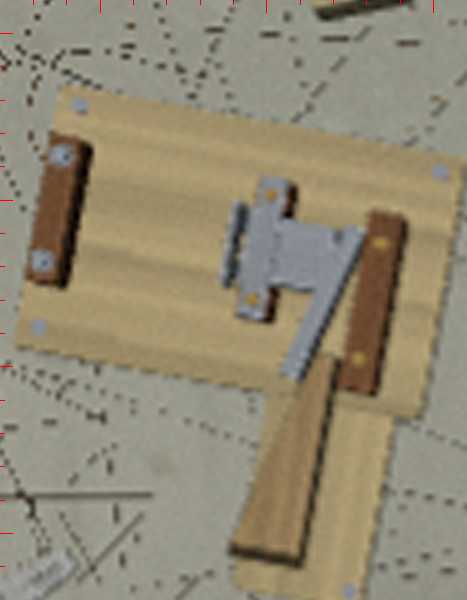

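```bash
cat >> h.py <<'E'
from scipy.spatial.transform import Rotation as Ro
def shift(x,y,z,yaw_deg,frm=None):
    s=env.observe(); p,r=(s['tool_pos'],s['tcp_rot']) if frm is None else (np.array(frm[:3],float),[np.pi,0,np.radians(frm[3])])
    R=Ro.from_euler('xyz',r); T=Ro.from_euler('xyz',[np.pi,0,np.radians(yaw_deg)])
    return (R.inv().apply(np.array([x,y,z])-p)).round(1),(R.inv()*T).as_rotvec().round(4)
E
python3 - <<'E'
from h import *
im=cv2.imread('pics/top0.png').astype(np.float32); d=np.load('top0.npy'); P=pts('top',d)
q=P[100:215,285:340].reshape(-1,3); q=q[q[:,2]>60]
for z0,z1 in [(60,120),(120,220),(220,300),(300,400)]:
    s=q[(q[:,2]>z0)&(q[:,2]<z1)]
    if len(s): print('press',z0,len(s),s.min(0).round(),s.max(0).round())
print('cam',np.linalg.inv(np.array(env.camera_info('top')['world_to_cam']))[:3,3])
a=np.radians(-10.8); bx=np.array([np.cos(a),np.sin(a)]); by=np.array([-np.sin(a),np.cos(a)]); O=np.array([583,370.])
def prof(z,s0,s1,w):
    S=np.arange(s0,s1,1.); out=[]
    for s in S:
        g=[np.r_[O+by*s+bx*t,z] for t in np.arange(-w,w,2)]
        uv=proj('top',g).astype(np.float32); out.append(cv2.remap(im,uv[None,:,0],uv[None,:,1],cv2.INTER_LINEAR).mean((0,1)))
    return S,np.array(out)
for z,s0,s1,w in [(36.5,-65,-30,18),(40,36,72,30)]:
    S,o=prof(z,s0,s1,w); print(z); print([(int(s),*map(int,c)) for s,c in zip(S,o)])
for yaw in (85.6,-94.4): print(shift(430,0,250,yaw))
E
```

```text
press 60 6 [653.  52.  63.] [732.  82. 119.]
press 120 416 [647.  46. 122.] [744.  96. 220.]
press 220 237 [590.  51. 220.] [704.  85. 299.]
press 300 330 [501.  56. 300.] [597.  85. 372.]
cam [ 394.78160766   46.14913335 1277.99007296]
36.5
[(-65, 140, 135, 131), (-64, 141, 135, 131), (-63, 141, 136, 131), (-62, 142, 137, 132), (-61, 143, 137, 132), (-60, 142, 137, 132), (-59, 140, 136, 132), (-58, 135, 133, 130), (-57, 126, 126, 123), (-56, 112, 114, 113), (-55, 94, 100, 99), (-54, 77, 84, 84), (-53, 63, 68, 69), (-52, 57, 59, 58), (-51, 64, 62, 59), (-50, 78, 74, 70), (-49, 95, 91, 87), (-48, 111, 108, 106), (-47, 123, 124, 124), (-46, 131, 137, 139), (-45, 129, 143, 149), (-44, 121, 145, 154), (-43, 113, 146, 159), (-42, 110, 147, 163), (-41, 109, 148, 166), (-40, 109, 149, 167), (-39, 110, 149, 167), (-38, 110, 149, 167), (-37, 110, 149, 166), (-36, 110, 149, 166), (-35, 110, 149, 166), (-34, 111, 149, 166), (-33, 111, 150, 167), (-32, 111, 150, 167), (-31, 111, 149, 167)]
40
[(36, 107, 145, 161), (37, 107, 145, 161), (38, 106, 144, 160), (39, 104, 141, 157), (40, 97, 133, 148), (41, 85, 116, 130), (42, 63, 88, 101), (43, 38, 55, 67), (44, 19, 29, 40), (45, 10, 18, 28), (46, 9, 17, 27), (47, 12, 21, 32), (48, 16, 27, 41), (49, 22, 36, 53), (50, 30, 47, 69), (51, 39, 60, 87), (52, 47, 71, 101), (53, 52, 77, 109), (54, 54, 79, 111), (55, 56, 79, 109), (56, 58, 80, 108), (57, 59, 80, 108), (58, 60, 80, 107), (59, 61, 80, 108), (60, 62, 81, 108), (61, 63, 82, 109), (62, 63, 83, 109), (63, 62, 83, 110), (64, 60, 82, 110), (65, 60, 82, 111), (66, 61, 83, 112), (67, 64, 86, 114), (68, 72, 93, 117), (69, 86, 105, 123), (70, 104, 121, 131), (71, 121, 135, 139)]
(array([-3.879e+02, -4.646e+02, -3.000e-01]), array([-0.0000e+00,  1.0000e-04,  1.2019e+00]))
(array([-3.879e+02, -4.646e+02, -3.000e-01]), array([-1.0000e-04, -0.0000e+00, -1.9397e+00]))
```

>>> {"name": "carry_out", "arguments": {
  "rows": "-22.6 -26.5 0 0 0 0.145; -45.2 -53 0 0 0 0.29; -67.8 -79.5 0 0 0 0.435; -90.4 -106 0 0 0 0.58; -113 -132.5 0 0 0 0.725; -135.6 -159 0 0 0 0.87; -158.2 -185.5 0 0 0 1.015; -180.8 -212 0 0 0 1.16; -203.4 -238.5 0 0 0 1.305; -226 -265 0 0 0 1.45",
  "claw": 70
}}

```text
clock: 1.95
tool_pos: [370.2, 248.6, 250.0]
tcp_rot: [3.141, -0.001, 1.24]
force: [0.3, 0.5, -0.1]
grip_width: 0.797
grip_force: 0.0
```

```bash
python3 -c "
from h import *
o=env.observe();print(o['joint_pos'].round(3),o['tool_pos'],np.degrees(o['tcp_rot']),o['clock'])
print(shift(405,90,250,10))"
```

```text
[-1.033  0.189  0.385  2.072 -0.091  0.896 -0.928] [370.18299901 248.64758012 249.95194762] [ 1.79991077e+02 -4.00956989e-02  7.10462204e+01] 1.95
(array([-1.387e+02,  8.450e+01, -1.000e-01]), array([-2.0000e-04, -7.0000e-04,  1.0655e+00]))
```

>>> {"name": "carry_out", "arguments": {
  "rows": "-10 6 0 0 0 0.145; -25 15 0 0 0 0.29; -40 25 0 0 0 0.435; -58 35 0 0 0 0.58; -78 47 0 0 0 0.725; -98 60 0 0 0 0.87; -118 72 0 0 0 1.01; -138 84 0 0 0 1.065"
}}

```text
clock: 2.75
tool_pos: [405.7, 91.5, 250.0]
tcp_rot: [-3.141, -0.001, 0.176]
force: [0.2, 1.3, 0.3]
grip_width: 0.793
grip_force: 0.0
```

```bash
python3 -c "
from h import *
o=env.observe();print(o['joint_pos'].round(3),o['tool_pos'],np.degrees(o['tcp_rot']),o['clock'])
print(shift(415,-100,250,10),shift(584,-239,150,85.6,(415,-100,250,10)))"
```

```text
[-0.918  0.14   0.649  2.148 -0.11   0.884 -1.599] [405.71273447  91.51219009 249.96365692] [-1.79976597e+02 -3.74359680e-02  1.01005705e+01] 2.75
(array([-2.440e+01,  1.902e+02, -1.000e-01]), array([-0.0004, -0.0007,  0.0018])) (array([142.3, 166.2, 100. ]), array([ 0.    ,  0.    , -1.3195]))
```

>>> {"name": "carry_out", "arguments": {
  "rows": "-5 38 0 0 0 0; -10 76 0 0 0 0; -15 114 0 0 0 0; -20 152 0 0 0 0; -24 190 0 0 0 0; -5 210 0 0 0 -0.14; 14 229 0 0 0 -0.28; 33 248 10 0 0 -0.42; 52 267 20 0 0 -0.56; 71 286 30 0 0 -0.7"
}}

```text
clock: 3.75
tool_pos: [527.8, -176.7, 219.2]
tcp_rot: [-3.141, -0.0, 0.887]
force: [-0.0, -0.1, -1.1]
grip_width: 0.794
grip_force: 0.0
```

```bash
python3 -c "
from h import *
o=env.observe();print(o['joint_pos'].round(3),o['tool_pos'],np.degrees(o['tcp_rot']),o['clock'])
print(shift(583.8,-239.4,110,85.6))"
```

```text
[-0.202  0.464  0.586  1.845 -0.316  0.926 -0.156] [ 527.79050887 -176.71394646  219.23369206] [-1.79993862e+02 -2.63580121e-02  5.08192096e+01] 3.75
(array([-13.3,  83. , 109.2]), array([ 0.00e+00, -5.00e-04, -6.07e-01]))
```

>>> {"name": "carry_out", "arguments": {
  "rows": "-3 18 20 0 0 -0.145; -6 36 40 0 0 -0.29; -9 54 65 0 0 -0.435; -12 72 90 0 0 -0.55; -13 83 109 0 0 -0.607; -13 83 109 0 0 -0.607; -13 83 109 0 0 -0.607",
  "claw": 56
}}

```text
clock: 4.45
tool_pos: [582.3, -238.9, 110.9]
tcp_rot: [-3.141, -0.0, 1.486]
force: [-0.5, 1.0, 0.7]
grip_width: 0.635
grip_force: 0.0
```

Run:
```python
from h import *
o=env.observe();print(o['joint_pos'].round(3),o['tool_pos'],np.degrees(o['tcp_rot']),o['clock'])
print(shift(583.8,-239.4,15,85.6))
d=np.load('top0.npy'); P=pts('top',d)
m=(abs(P[...,1]+239)<22)&(P[...,0]>606)&(P[...,0]<680)&(P[...,2]>7); print('stick',P[m].min(0),P[m].max(0),m.sum())
```

```text
[ 0.069  0.697  0.358  1.705 -0.32   0.798  0.49 ] [ 582.28106857 -238.93416254  110.91512675] [-1.79972358e+02 -1.69653953e-02  8.51430048e+01] 4.45
(array([-0.4,  1.6, 95.9]), array([-0.0005, -0.0003, -0.008 ]))
stick [ 610.89049864 -260.86514597    7.3909944 ] [ 679.62199141 -220.40938667   23.59364745] 99
```

>>> {"name": "carry_out", "arguments": {
  "rows": "0 1.5 20 0 0 -0.008; 0 1.5 40 0 0 -0.008; 0 1.5 60 0 0 -0.008; 0 1.5 78 0 0 -0.008; 0 1.5 90 0 0 -0.008; 0 1.5 96 0 0 -0.008; 0 1.5 96 0 0 -0.008"
}}

```text
clock: 5.15
tool_pos: [583.8, -239.0, 14.4]
tcp_rot: [-3.141, -0.0, 1.496]
force: [0.7, -0.3, -0.7]
grip_width: 0.634
grip_force: 0.0
```

>>> {"name": "carry_out", "arguments": {
  "rows": "0 0 0 0 0 0; 0 0 0 0 0 0; 0 0 0 0 0 0; 0 0 0 0 0 0; 0 0 0 0 0 0; 0 0 0 0 0 0",
  "claw": 36,
  "grip_force": 20
}}

```text
clock: 5.75
tool_pos: [584.6, -239.5, 15.6]
tcp_rot: [3.14, 0.0, 1.496]
force: [-1.1, 0.5, 5.6]
grip_width: 0.472
grip_force: 20.0
```

>>> {"name": "carry_out", "arguments": {
  "rows": "0 0 -10 0 0 0; 0 0 -30 0 0 0; 0 0 -60 0 0 0; 0 0 -95 0 0 0; 0 0 -130 0 0 0"
}}

```text
clock: 6.25
tool_pos: [583.5, -239.0, 146.2]
tcp_rot: [-3.141, -0.0, 1.496]
force: [0.7, 0.1, -1.0]
grip_width: 0.474
grip_force: 20.0
```

Run:
```python
from h import *
o=env.observe();print(o['joint_pos'].round(3),o['tool_pos'],np.degrees(o['tcp_rot']),o['clock'])
print(shift(430,-130,245,10), shift(405,80,245,10,(430,-130,245,10)))
rgb,d=env.grab_frame('top'); P=pts('top',d); np.save('top1.npy',d)
cv2.imwrite('pics/g.png',cv2.resize(rgb[130:230,340:480,::-1],None,fx=5,fy=5,interpolation=cv2.INTER_CUBIC))
```

```text
[ 0.055  0.651  0.377  1.687 -0.299  0.861  0.483] [ 583.483259   -239.03167324  146.18974178] [-1.79957978e+02 -1.10021911e-02  8.56979664e+01] 6.25
(array([  97.2, -161.3,  -98.7]), array([-8.0000e-04,  3.0000e-04,  1.3212e+00])) (array([  11.8, -211.2,   -0. ]), array([0., 0., 0.]))
```

View pics/g.png

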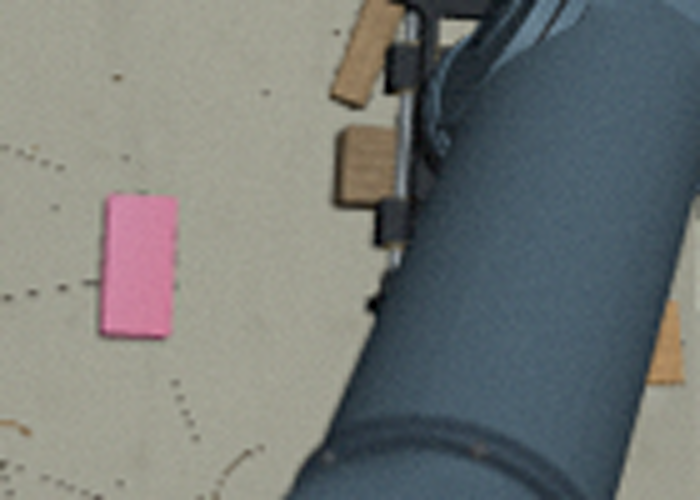

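>>> {"name": "carry_out", "arguments": {
  "rows": "9.7 -16.1 -10 0 0 0.132; 19.4 -32.2 -20 0 0 0.264; 29.1 -48.3 -30 0 0 0.396; 38.8 -64.4 -40 0 0 0.528; 48.5 -80.5 -50 0 0 0.66; 58.2 -96.6 -60 0 0 0.792; 67.9 -112.7 -70 0 0 0.924; 77.6 -128.8 -80 0 0 1.056; 87.3 -144.9 -90 0 0 1.188; 97 -161 -99 0 0 1.32"
}}

```text
clock: 7.3
tool_pos: [429.8, -130.0, 244.1]
tcp_rot: [-3.141, -0.0, 0.17]
force: [0.0, 0.8, -0.4]
grip_width: 0.475
grip_force: 20.0
```

Run:
```python
from h import *
P=pts('top',np.load('top1.npy')); print(P[130+150//5:130+190//5,340+72:340+77,2].round().mean(0))
print(shift(400,80,245,10),shift(375,240,245,60,(400,80,245,10)))
```

```text
[160.5   160.875 161.625 160.375 159.75 ]
(array([   6.2, -212. ,   -0.7]), array([-0.0007, -0.0001, -0.0044])) (array([   3.2, -161.9,   -0. ]), array([ 0.    ,  0.    , -0.8727]))
```

>>> {"name": "carry_out", "arguments": {
  "rows": "2 -25 0 0 0 0; 3 -60 0 0 0 0; 4 -95 0 0 0 0; 5 -135 0 0 0 0; 6 -175 0 0 0 0; 6 -213 0 0 0 0; 8 -250 0 0 0 0; 9 -290 0 0 0 -0.1; 9 -330 0 0 0 -0.24; 9 -370 0 0 0 -0.38"
}}

```text
clock: 8.3
tool_pos: [374.1, 237.0, 244.0]
tcp_rot: [-3.141, -0.0, 0.562]
force: [1.5, 0.4, -0.5]
grip_width: 0.474
grip_force: 20.0
```

Run:
```python
from h import *
o=env.observe();print(o['joint_pos'].round(3),o['tool_pos'],np.degrees(o['tcp_rot']),o['clock'])
print(shift(583.8,372.6,120,79.3))
```

```text
[-1.196  0.207  0.606  2.094 -0.153  0.882 -1.511] [374.09191014 236.95051078 244.01740145] [-1.79962553e+02 -2.40585480e-02  3.21739998e+01] 8.3
(array([249.7,  -3.1, 124.1]), array([-4.000e-04, -7.000e-04, -8.225e-01]))
```

>>> {"name": "carry_out", "arguments": {
  "rows": "25 0 10 0 0 -0.1; 55 -1 24 0 0 -0.22; 90 -1 42 0 0 -0.34; 130 -2 62 0 0 -0.46; 170 -2 82 0 0 -0.58; 205 -3 104 0 0 -0.7; 235 -3 120 0 0 -0.8; 250 -3 124 0 0 -0.8225; 250 -3 124 0 0 -0.8225; 250 -3 124 0 0 -0.8225"
}}

```text
clock: 9.3
tool_pos: [585.2, 369.4, 119.7]
tcp_rot: [-3.141, 0.001, 1.377]
force: [-0.0, -0.4, -1.0]
grip_width: 0.477
grip_force: 20.0
```

Run:
```python
from h import *
o=env.observe();print(o['joint_pos'].round(3),o['tool_pos'],np.degrees(o['tcp_rot']),o['clock'])
print(shift(583.8,372.6,28.5,79.2))
rgb,d=env.grab_frame('top'); np.save('top2.npy',d)
cv2.imwrite('pics/b.png',cv2.resize(rgb[130:250,170:290,::-1],None,fx=4,fy=4,interpolation=cv2.INTER_CUBIC))
```

```text
[-0.83   0.772  0.317  1.515 -0.281  0.9   -0.615] [585.22979405 369.3629158  119.72912198] [-1.79978140e+02  3.99791194e-02  7.89176153e+01] 9.3
(array([ 3. , -2. , 91.2]), array([-0.0004,  0.0007, -0.0049]))
```

View pics/b.png

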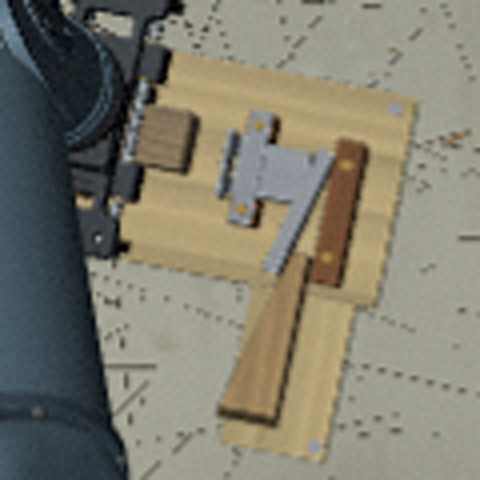

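Run:
```python
from h import *
rgb,d=env.grab_frame('top'); im=rgb.astype(np.float32)
O=env.observe()['tool_pos'][:2]; a=np.radians(-10.8); bx=np.array([np.cos(a),np.sin(a)]); by=np.array([-np.sin(a),np.cos(a)])
def px(p): uv=proj('top',p).astype(np.float32); return cv2.remap(im,uv[None,:,0],uv[None,:,1],cv2.INTER_LINEAR)[0]
print([(s,*px([np.r_[O+by*s+bx*t,134.5] for t in np.arange(-14,15,2)]).mean(0).astype(int)) for s in range(-52,-32)])
print([(t,*px([np.r_[O+by*s+bx*t,134.5] for s in np.arange(-38,-26,2)]).mean(0).astype(int)) for t in range(-30,31,1)])
```

```text
[(-52, np.int64(164), np.int64(147), np.int64(109)), (-51, np.int64(152), np.int64(137), np.int64(101)), (-50, np.int64(132), np.int64(118), np.int64(88)), (-49, np.int64(102), np.int64(91), np.int64(67)), (-48, np.int64(70), np.int64(63), np.int64(46)), (-47, np.int64(49), np.int64(43), np.int64(32)), (-46, np.int64(42), np.int64(37), np.int64(28)), (-45, np.int64(46), np.int64(40), np.int64(31)), (-44, np.int64(58), np.int64(50), np.int64(39)), (-43, np.int64(73), np.int64(64), np.int64(49)), (-42, np.int64(91), np.int64(78), np.int64(60)), (-41, np.int64(108), np.int64(94), np.int64(73)), (-40, np.int64(123), np.int64(107), np.int64(84)), (-39, np.int64(133), np.int64(115), np.int64(91)), (-38, np.int64(134), np.int64(116), np.int64(92)), (-37, np.int64(133), np.int64(115), np.int64(91)), (-36, np.int64(133), np.int64(115), np.int64(90)), (-35, np.int64(133), np.int64(114), np.int64(90)), (-34, np.int64(133), np.int64(114), np.int64(90)), (-33, np.int64(133), np.int64(114), np.int64(90))]
[(-30, np.int64(167), np.int64(152), np.int64(112)), (-29, np.int64(171), np.int64(155), np.i
[... 2279 characters left out ...]
64(130), np.int64(112), np.int64(88)), (18, np.int64(137), np.int64(120), np.int64(93)), (19, np.int64(148), np.int64(131), np.int64(100)), (20, np.int64(159), np.int64(143), np.int64(107)), (21, np.int64(173), np.int64(155), np.int64(115)), (22, np.int64(182), np.int64(163), np.int64(121)), (23, np.int64(185), np.int64(166), np.int64(123)), (24, np.int64(183), np.int64(164), np.int64(122)), (25, np.int64(182), np.int64(162), np.int64(121)), (26, np.int64(181), np.int64(162), np.int64(121)), (27, np.int64(181), np.int64(163), np.int64(120)), (28, np.int64(181), np.int64(162), np.int64(120)), (29, np.int64(179), np.int64(160), np.int64(119)), (30, np.int64(177), np.int64(158), np.int64(117))]
```

>>> {"name": "carry_out", "arguments": {
  "rows": "3 -2 15 0 0 -0.005; 3 -2 35 0 0 -0.005; 3 -2 55 0 0 -0.005; 3 -2 72 0 0 -0.005; 3 -2 82 0 0 -0.005; 3 -2 88 0 0 -0.005; 3 -2 90 0 0 -0.005; 3 -2 91 0 0 -0.005; 3 -2 91 0 0 -0.005"
}}

```text
clock: 10.3
tool_pos: [584.7, 373.4, 29.4]
tcp_rot: [3.141, -0.001, 1.383]
force: [0.5, -0.7, -0.9]
grip_width: 0.472
grip_force: 20.0
```

>>> {"name": "carry_out", "arguments": {
  "rows": "0 0 0.7 0 0 0; 0 0 1.4 0 0 0; 0 0 2 0 0 0; 0 0 2.3 0 0 0; 0 0 2.3 0 0 0"
}}

```text
clock: 10.8
tool_pos: [584.6, 373.4, 27.6]
tcp_rot: [3.141, -0.001, 1.383]
force: [-2.3, -1.7, 6.3]
grip_width: 0.475
grip_force: 20.0
```

>>> {"name": "carry_out", "arguments": {
  "rows": "0 0 0 0 0 0; 0 0 0 0 0 0; 0 0 -1 0 0 0; 0 0 -1 0 0 0; 0 0 -20 0 0 0; 0 0 -45 0 0 0; 0 0 -85 0 0 0; 0 0 -130 0 0 0",
  "claw": 58
}}

```text
clock: 11.6
tool_pos: [583.7, 372.8, 158.2]
tcp_rot: [-3.141, 0.001, 1.383]
force: [1.1, -0.1, 0.1]
grip_width: 0.659
grip_force: 0.0
```

Run:
```python
from h import *
o=env.observe();print(o['joint_pos'].round(3),o['tool_pos'],np.degrees(o['tcp_rot']),o['clock'])
P=pts('top',np.load('top2.npy')); env.grab_frame('top')
a=np.radians(-10.8); bx=np.array([np.cos(a),np.sin(a)]); by=np.array([-np.sin(a),np.cos(a)])
O=np.array([583.5,372.7])-by*2.7-by*44.3-by*10   # board origin approx (bar at start)
m=(P[...,2]>31)&(P[...,2]<45)&(abs(P[...,0]-430)<80)&(abs(P[...,1]-285)<50)
q=P[m][:,:2]-O; t=q@bx; s=q@by
print('O',O); k=t<-60
for lo in range(-190,-40,10):
    k=(t>lo)&(t<lo+10)
    if k.sum(): print(lo,k.sum(),s[k].min().round(1),s[k].max().round(1))
print('heel x',np.sort(t)[:6].round(1))
```

```text
[-0.844  0.727  0.332  1.495 -0.266  0.965 -0.626] [583.72053069 372.79281274 158.22993905] [-1.79957242e+02  5.32785162e-02  7.92481761e+01] 11.6
O [572.81926507 316.70962671]
-190 8 -68.7 -35.8
-180 43 -68.8 -27.1
-170 47 -68.9 -28.6
-160 44 -68.5 -31.5
-150 43 -68.4 -32.4
-140 38 -68.2 -35.2
-130 34 -68.1 -37.9
-120 30 -67.6 -41.3
-110 28 -68.3 -42.2
-100 26 -67.9 -46.8
-90 25 -67.9 -47.5
-80 27 -89.4 -39.7
-70 58 -92.8 -36.8
-60 37 -92.5 -39.8
-50 3 -90.0 -84.1
heel x [-181.8 -181.2 -180.7 -180.6 -180.6 -180.1]
```

```bash
python3 -c "
from h import *
print(shift(342.5,309.7,110,169.2), shift(342.5,309.7,25.5,169.2))"
```

```text
(array([-110.6, -229.6,   54.7]), array([ 0.0131,  0.    , -1.5703])) (array([-111.3, -230.3,  139.2]), array([ 0.0131,  0.    , -1.5703]))
```

>>> {"name": "carry_out", "arguments": {
  "rows": "-11 -23 5 0 0 -0.145; -22 -46 11 0 0 -0.29; -33 -69 16 0 0 -0.435; -44 -92 22 0 0 -0.58; -55 -115 27 0 0 -0.725; -66 -138 33 0 0 -0.87; -77 -161 38 0 0 -1.015; -88 -184 44 0 0 -1.16; -99 -207 50 0 0 -1.305; -111 -230 55 0 0 -1.45",
  "claw": 0,
  "grip_force": 20
}}

```text
clock: 12.65
tool_pos: [337.3, 307.1, 102.3]
tcp_rot: [3.14, 0.001, 2.839]
force: [0.5, -0.4, -0.1]
grip_width: 0.006
grip_force: 0.0
```

Run:
```python
from h import *
o=env.observe();print(o['joint_pos'].round(3),o['tool_pos'],np.degrees(o['tcp_rot']),o['clock'])
print(shift(342.5,309.7,25.5,169.2))
rgb,d=env.grab_frame('top'); np.save('top3.npy',d)
cv2.imwrite('pics/c.png',cv2.resize(rgb[130:260,165:285,::-1],None,fx=4,fy=4,interpolation=cv2.INTER_CUBIC))
```

```text
[-0.79   0.458 -0.057  2.138  0.05   0.545  0.384] [337.32432681 307.05433149 102.29944699] [1.79907075e+02 7.56610229e-02 1.62661974e+02] 12.65
(array([-4.1,  3.9, 76.8]), array([ 0.0015,  0.0014, -0.1141]))
```

View pics/c.png

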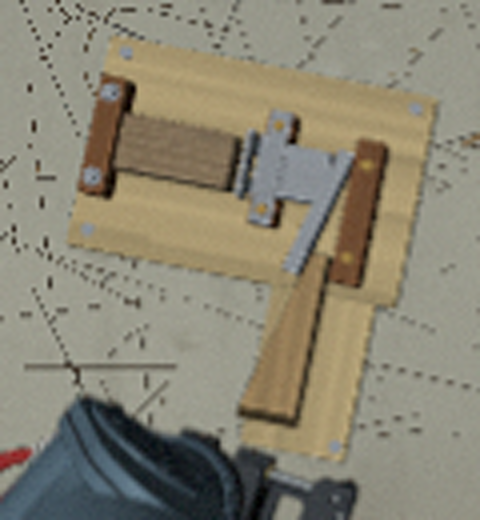

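>>> {"name": "carry_out", "arguments": {
  "rows": "-2 2 15 0 0 -0.06; -4 4 35 0 0 -0.114; -4 4 55 0 0 -0.114; -4 4 70 0 0 -0.114; -4 4 77 0 0 -0.114; -4 4 77 0 0 -0.114"
}}

```text
clock: 13.3
tool_pos: [342.8, 309.5, 24.4]
tcp_rot: [-3.141, 0.0, 2.947]
force: [0.3, -0.0, 0.3]
grip_width: 0.002
grip_force: 0.0
```

Run:
```python
from h import *
o=env.observe();print(o['joint_pos'].round(3),o['tool_pos'],np.degrees(o['tcp_rot']),o['clock'],o['force'])
a=np.radians(-10.8); bx=np.array([np.cos(a),np.sin(a)]); by=np.array([-np.sin(a),np.cos(a)]); q=o['tool_pos'][:2]-np.array([572.8,316.7]); print('t,s',q@bx,q@by)
```

```text
[-0.781  0.629 -0.062  2.136  0.099  0.38   0.452] [342.81523856 309.52023391  24.39926274] [-1.79968564e+02  9.83399266e-03  1.68842903e+02] 13.3 [ 0.33849162 -0.03363051  0.25492963]
t,s -224.5657450130604 -50.14743962661521
```

>>> {"name": "carry_out", "arguments": {
  "rows": "-5 0 0 0 0 0; -10 0 0 0 0 0; -15 0 0 0 0 0; -19 0 0 0 0 0; -22 0 0 0 0 0; -25 0 0 0 0 0; -28 0 0 0 0 0; -31 0 0 0 0 0; -34 0 0 0 0 0; -37 0 0 0 0 0"
}}

```text
clock: 14.3
tool_pos: [379.0, 302.4, 24.4]
tcp_rot: [-3.141, -0.0, 2.947]
force: [0.0, -0.3, -0.2]
grip_width: 0.004
grip_force: 0.2
```

Run:
```python
from h import *
o=env.observe();print(o['tool_pos'],np.degrees(o['tcp_rot']),o['force'])
rgb,d=env.grab_frame('top'); P=pts('top',d)
a=np.radians(-10.8); bx=np.array([np.cos(a),np.sin(a)]); by=np.array([-np.sin(a),np.cos(a)]); O=np.array([572.8,316.7]); q=o['tool_pos'][:2]-O; print('t,s',q@bx,q@by)
m=(P[...,2]>31)&(P[...,2]<45)&(abs(P[...,0]-430)<80)&(abs(P[...,1]-285)<50)
q=P[m][:,:2]-O; t=q@bx; s=q@by
for lo in range(-190,-60,10):
    k=(t>lo)&(t<lo+10)
    if k.sum(): print(lo,k.sum(),s[k].min().round(1),s[k].max().round(1))
```

```text
[379.01326045 302.43709748  24.38559107] [-1.79991522e+02 -8.19229607e-03  1.68877531e+02] [ 0.00268382 -0.2814673  -0.20827073]
t,s -187.68164219269795 -50.322281312906306
-160 29 -67.8 -30.1
-150 42 -68.5 -31.9
-140 41 -69.1 -33.6
-130 36 -67.8 -35.8
-120 34 -69.1 -38.5
-110 32 -68.8 -42.9
-100 29 -69.1 -46.0
-90 26 -68.5 -47.6
-80 29 -91.4 -40.0
-70 63 -93.7 -36.0
```

>>> {"name": "carry_out", "arguments": {
  "rows": "-2 0 0 0 0 0; -4 0 0 0 0 0; -6 0 0 0 0 0; -8 0 0 0 0 0; -10 0 0 0 0 0; -12 0 0 0 0 0; -14 0 0 0 0 0; -16 0 0 0 0 0; -18 0 0 0 0 0; -20 0 0 0 0 0"
}}

```text
clock: 15.35
tool_pos: [398.6, 298.5, 24.4]
tcp_rot: [-3.141, -0.0, 2.947]
force: [-0.3, -0.1, 0.0]
grip_width: 0.004
grip_force: 0.7
```

```bash
cat > w.py <<'E'
from h import *
rgb,d=env.grab_frame('top'); P=pts('top',d); o=env.observe()
a=np.radians(-10.8); bx=np.array([np.cos(a),np.sin(a)]); by=np.array([-np.sin(a),np.cos(a)]); O=np.array([572.8,316.7]); q=o['tool_pos'][:2]-O; print('t,s',q@bx,q@by,'push',o['force'][:2]@bx,o['clock'])
m=(P[...,2]>31)&(P[...,2]<45)
q=P[m][:,:2]-O; t=q@bx; s=q@by
for lo in range(-150,-90,20):
    k=(t>lo)&(t<lo+10)&(abs(s+50)<40)
    if k.sum(): print(lo,k.sum(),s[k].min().round(1),s[k].max().round(1))
im=rgb.astype(np.float32)
def px(p): uv=proj('top',p).astype(np.float32); return cv2.remap(im,uv[None,:,0],uv[None,:,1],cv2.INTER_LINEAR)[0]
print('pad profile',[(s,int(c[0])) for s,c in ((s,px([np.r_[O+by*s+bx*t,36.5] for t in np.arange(-18,19,2)]).mean(0)) for s in range(-4,24))])
E
python3 w.py
```

```text
t,s -167.45899880520474 -50.60452712000111 push -0.5327020752497779 15.4
-130 43 -69.7 -33.4
-110 37 -70.4 -38.5
pad profile [(-4, 134), (-3, 128), (-2, 119), (-1, 106), (0, 91), (1, 76), (2, 62), (3, 60), (4, 69), (5, 86), (6, 103), (7, 117), (8, 126), (9, 126), (10, 113), (11, 93), (12, 72), (13, 56), (14, 49), (15, 55), (16, 68), (17, 83), (18, 97), (19, 111), (20, 121), (21, 127), (22, 129), (23, 129)]
```

>>> {"name": "carry_out", "arguments": {
  "rows": "-2 0 0 0 0 0; -4 0 0 0 0 0; -6 0 0 0 0 0; -8 0 0 0 0 0; -10 0 0 0 0 0; -12 0 0 0 0 0; -14 0 0 0 0 0; -16 0 0 0 0 0; -18 0 0 0 0 0; -20 0 0 0 0 0"
}}

```text
clock: 16.4
tool_pos: [418.3, 294.7, 24.4]
tcp_rot: [-3.142, 0.0, 2.947]
force: [-1.7, -0.1, -0.3]
grip_width: 0.002
grip_force: 0.6
```

```bash
python3 w.py
```

```text
t,s -147.17402789268925 -50.49643270714152 push 0.5771560620915244 16.45
-110 42 -70.5 -33.0
pad profile [(-4, 135), (-3, 136), (-2, 137), (-1, 138), (0, 138), (1, 134), (2, 128), (3, 116), (4, 100), (5, 81), (6, 65), (7, 58), (8, 61), (9, 75), (10, 90), (11, 102), (12, 111), (13, 111), (14, 104), (15, 91), (16, 83), (17, 84), (18, 95), (19, 109), (20, 121), (21, 127), (22, 129), (23, 128)]
```

>>> {"name": "carry_out", "arguments": {
  "rows": "-1.2 0 0 0 0 0; -2.4 0 0 0 0 0; -3.6 0 0 0 0 0; -4.8 0 0 0 0 0; -6 0 0 0 0 0; -7.2 0 0 0 0 0; -8.4 0 0 0 0 0; -9.6 0 0 0 0 0; -10.8 0 0 0 0 0; -12 0 0 0 0 0"
}}

```text
clock: 17.45
tool_pos: [430.0, 292.4, 24.4]
tcp_rot: [-3.141, -0.0, 2.947]
force: [-2.0, 0.2, -0.8]
grip_width: 0.005
grip_force: 0.7
```

```bash
python3 w.py; sed -i 's/range(-4,24)/range(4,36)/' w.py
```

```text
t,s -135.4581163612159 -50.61402657185395 push -1.1847364073976023 17.5
-110 5 -71.7 -41.5
pad profile [(-4, 135), (-3, 135), (-2, 135), (-1, 135), (0, 135), (1, 136), (2, 137), (3, 136), (4, 132), (5, 124), (6, 110), (7, 91), (8, 71), (9, 58), (10, 58), (11, 69), (12, 86), (13, 100), (14, 110), (15, 117), (16, 115), (17, 108), (18, 101), (19, 103), (20, 112), (21, 121), (22, 126), (23, 127)]
```

>>> {"name": "carry_out", "arguments": {
  "rows": "-0.8 0 0 0 0 0; -1.6 0 0 0 0 0; -2.4 0 0 0 0 0; -3.2 0 0 0 0 0; -4 0 0 0 0 0; -4.8 0 0 0 0 0; -5.6 0 0 0 0 0; -6.4 0 0 0 0 0; -7.2 0 0 0 0 0; -8 0 0 0 0 0"
}}

```text
clock: 18.5
tool_pos: [437.8, 290.9, 24.4]
tcp_rot: [3.142, 0.0, 2.947]
force: [-0.4, -0.2, 0.2]
grip_width: 0.007
grip_force: 0.8
```

>>> {"name": "carry_out", "arguments": {
  "rows": "-0.6 0 0 0 0 0; -1.2 0 0 0 0 0; -1.8 0 0 0 0 0; -2.4 0 0 0 0 0; -3 0 0 0 0 0; -3.6 0 0 0 0 0; -4.2 0 0 0 0 0; -4.8 0 0 0 0 0"
}}

```text
clock: 19.3
tool_pos: [441.0, 290.3, 24.3]
tcp_rot: [-3.141, -0.002, 2.948]
force: [-6.4, 0.4, 3.3]
grip_width: 0.006
grip_force: 3.3
```

```bash
python3 w.py
```

```text
t,s -124.45688953775569 -50.5976631080987 push -6.505186454652342 19.35
pad profile [(4, 137), (5, 137), (6, 133), (7, 126), (8, 116), (9, 102), (10, 85), (11, 66), (12, 57), (13, 62), (14, 76), (15, 92), (16, 105), (17, 114), (18, 117), (19, 111), (20, 103), (21, 100), (22, 106), (23, 116), (24, 124), (25, 128), (26, 128), (27, 128), (28, 128), (29, 128), (30, 128), (31, 128), (32, 127), (33, 127), (34, 126), (35, 126)]
```

>>> {"name": "carry_out", "arguments": {
  "rows": "-0.4 0 0 0 0 0; -0.8 0 0 0 0 0; -1.2 0 0 0 0 0; -1.6 0 0 0 0 0; -2 0 0 0 0 0"
}}

```text
clock: 19.85
tool_pos: [442.4, 290.0, 24.3]
tcp_rot: [-3.141, -0.003, 2.949]
force: [-7.7, 1.0, 5.0]
grip_width: 0.009
grip_force: 4.0
```

>>> {"name": "carry_out", "arguments": {
  "rows": "-0.4 0 0 0 0 0; -0.8 0 0 0 0 0; -1.2 0 0 0 0 0; -1.2 0 0 0 0 0"
}}

```text
clock: 20.25
tool_pos: [443.3, 289.9, 24.3]
tcp_rot: [-3.14, -0.003, 2.949]
force: [-8.6, 2.1, 4.0]
grip_width: 0.004
grip_force: 4.2
```

>>> {"name": "carry_out", "arguments": {
  "rows": "-0.4 0 0 0 0 0; -0.8 0 0 0 0 0; -1.2 0 0 0 0 0; -1.6 0 0 0 0 0; -1.6 0 0 0 0 0"
}}

```text
clock: 20.75
tool_pos: [444.4, 289.7, 24.2]
tcp_rot: [-3.14, -0.004, 2.949]
force: [-10.1, 2.0, 5.1]
grip_width: 0.011
grip_force: 4.7
```

>>> {"name": "carry_out", "arguments": {
  "rows": "-0.4 0 0 0 0 0; -0.8 0 0 0 0 0; -1.2 0 0 0 0 0; -1.6 0 0 0 0 0; -1.6 0 0 0 0 0"
}}

```text
clock: 21.25
tool_pos: [445.6, 289.5, 24.1]
tcp_rot: [-3.14, -0.005, 2.95]
force: [-9.4, 2.0, 5.8]
grip_width: 0.006
grip_force: 5.2
```

>>> {"name": "carry_out", "arguments": {
  "rows": "-0.4 0 0 0 0 0; -0.8 0 0 0 0 0; -1.2 0 0 0 0 0; -1.6 0 0 0 0 0; -1.6 0 0 0 0 0"
}}

```text
clock: 21.75
tool_pos: [446.8, 289.2, 24.1]
tcp_rot: [-3.14, -0.005, 2.95]
force: [-11.6, 1.9, 5.8]
grip_width: 0.003
grip_force: 5.7
```

>>> {"name": "carry_out", "arguments": {
  "rows": "-0.4 0 0 0 0 0; -0.8 0 0 0 0 0; -1.2 0 0 0 0 0; -1.2 0 0 0 0 0"
}}

```text
clock: 22.15
tool_pos: [447.6, 289.1, 24.1]
tcp_rot: [-3.14, -0.006, 2.95]
force: [-13.0, 2.0, 6.8]
grip_width: 0.002
grip_force: 6.1
```

>>> {"name": "carry_out", "arguments": {
  "rows": "-0.4 0 0 0 0 0; -0.8 0 0 0 0 0; -1.2 0 0 0 0 0; -1.2 0 0 0 0 0"
}}

```text
clock: 22.55
tool_pos: [448.5, 288.9, 24.0]
tcp_rot: [-3.14, -0.006, 2.95]
force: [-12.7, 2.6, 6.9]
grip_width: 0.008
grip_force: 6.5
```

>>> {"name": "carry_out", "arguments": {
  "rows": "-0.4 0 0 0 0 0; -0.8 0 0 0 0 0; -1 0 0 0 0 0; -1 0 0 0 0 0"
}}

```text
clock: 22.95
tool_pos: [448.7, 288.9, 24.0]
tcp_rot: [-3.139, -0.007, 2.951]
force: [-14.2, 1.6, 7.1]
grip_width: 0.009
grip_force: 7.4
```

>>> {"name": "carry_out", "arguments": {
  "rows": "-0.4 0 0 0 0 0; -0.8 0 0 0 0 0; -1.2 0 0 0 0 0; -1.2 0 0 0 0 0"
}}

```text
clock: 23.35
tool_pos: [448.8, 288.9, 23.8]
tcp_rot: [-3.139, -0.009, 2.951]
force: [-17.4, 3.3, 10.2]
grip_width: 0.005
grip_force: 8.6
```

>>> {"name": "carry_out", "arguments": {
  "rows": "-0.4 0 0 0 0 0; -0.8 0 0 0 0 0; -0.8 0 0 0 0 0; -0.8 0 0 0 0 0"
}}

```text
clock: 23.75
tool_pos: [448.9, 288.8, 23.7]
tcp_rot: [-3.138, -0.01, 2.951]
force: [-17.8, 4.1, 10.5]
grip_width: 0.003
grip_force: 9.4
```

>>> {"name": "carry_out", "arguments": {
  "rows": "-0.4 0 0 0 0 0; -0.8 0 0 0 0 0; -1.2 0 0 0 0 0; -1.2 0 0 0 0 0; -1.2 0 0 0 0 0"
}}

```text
clock: 24.25
tool_pos: [449.0, 288.8, 23.6]
tcp_rot: [-3.138, -0.011, 2.952]
force: [-20.9, 3.9, 11.7]
grip_width: 0.002
grip_force: 10.8
```

```bash
python3 w.py
```

```text
t,s -116.39101114773463 -50.58377074336995 push -21.620334009945054 24.3
pad profile [(4, 137), (5, 138), (6, 137), (7, 132), (8, 125), (9, 112), (10, 94), (11, 73), (12, 60), (13, 62), (14, 75), (15, 91), (16, 104), (17, 114), (18, 117), (19, 112), (20, 104), (21, 100), (22, 106), (23, 115), (24, 123), (25, 126), (26, 127), (27, 128), (28, 128), (29, 128), (30, 128), (31, 127), (32, 128), (33, 128), (34, 128), (35, 127)]
```

>>> {"name": "carry_out", "arguments": {
  "rows": "-0.4 0 0 0 0 0; -0.7 0 0 0 0 0; -0.7 0 0 0 0 0; 1 0 0 0 0 0; 3 0 0 0 0 0; 6 0 0 0 0 0; 10 0 0 0 0 0; 18 0 0 0 0 0; 28 0 0 0 0 0; 40 0 0 0 0 0"
}}

```text
clock: 25.3
tool_pos: [417.4, 294.9, 24.6]
tcp_rot: [3.141, 0.001, 2.947]
force: [0.6, -0.1, 0.6]
grip_width: 0.007
grip_force: 0.0
```

>>> {"name": "carry_out", "arguments": {
  "rows": "5 0 -10 0 0 0; 10 0 -30 0 0 0; 15 0 -60 0 0 0; 15 0 -95 0 0 0; 15 0 -130 0 0 0; 15 0 -130 0 0 0"
}}

```text
clock: 25.9
tool_pos: [404.9, 299.8, 159.2]
tcp_rot: [3.135, 0.006, 2.947]
force: [0.4, -0.0, -0.1]
grip_width: 0.004
grip_force: 0.0
```

```bash
python3 - <<'E'
from h import *
o=env.observe(); print(o['tool_pos'],o['force'])
rgb,d=env.grab_frame('top')
cv2.imwrite('pics/f.png',cv2.resize(rgb[130:260,165:285,::-1],None,fx=4,fy=4,interpolation=cv2.INTER_CUBIC))
E
python3 w.py
```

```text
[404.94122062 299.75443621 159.23542081] [ 0.36858294 -0.03853916 -0.11917002]
t,s -163.23409905401473 -50.09384675687223 push -0.01280806242779257 26.0
-110 14 -70.8 -30.9
pad profile [(4, 137), (5, 138), (6, 137), (7, 132), (8, 124), (9, 112), (10, 94), (11, 74), (12, 60), (13, 63), (14, 75), (15, 91), (16, 105), (17, 115), (18, 118), (19, 113), (20, 105), (21, 101), (22, 106), (23, 115), (24, 124), (25, 128), (26, 128), (27, 129), (28, 128), (29, 128), (30, 127), (31, 127), (32, 128), (33, 128), (34, 127), (35, 127)]
```

View pics/f.png

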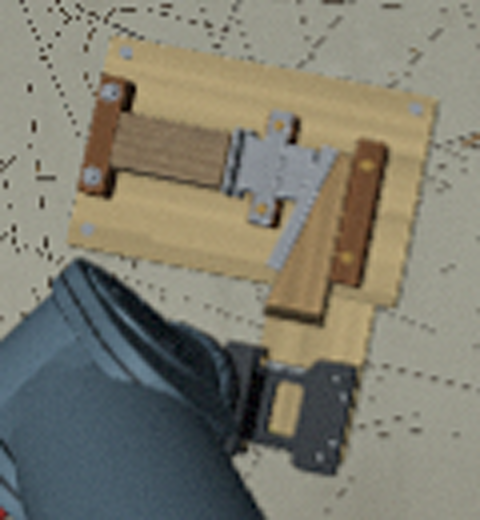

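The picture shows the block at (170,150), held between the stop at (105,135) and the pad at (233,160). The wedge at (310,250) is jammed between shoe and fence, the pad profile has not changed since I backed off, and the gripper is clear.

```bash
python3 -c "
from plant import env
print(env.hand_in())"
```

```text
the job is handed in; nothing more can be done
None
```

The oak block lies flat in the bay, held between pad and stop; I pushed the wedge until it jammed (last reading about 22 N, then a final 0.7 mm nudge), backed the arm clear, and handed the job in at about 26 s.

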